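# Index the gearbox knob with the square-key driver

## Robot

A 6-joint arm with a two-finger parallel gripper is mounted at the origin on the work surface. World frame = base frame: x ahead of the robot, y to its left, z up, the work surface at z = 0. Lengths are in m, angles in degrees, forces in N, time in s.
With the tool pointing down it reaches from about 0.3 to 0.75 m from the base axis. Payload 8.5 kg.
Tool frame: the origin (TCP) lies on the centre line of the jaws, within the pads' length; the fingertips stand 14 mm ahead of it and the grasp point (between the pads) lies 5 mm behind it; z points along the fingers, y is the direction in which the jaws open and shut (so a half turn about z gives the same grasp; the last joint's range is limited). The gripper opens to 85 mm and grips with 20 to 120 N. Pads are 22 mm wide; open, the fingers measure 114 mm over their backs; the gripper's body (76 mm by 85 mm) begins 54 mm behind the grasp point. The pads swing forward as they close: fully open they stand 13 mm farther back than shut.
Start: joints at [54.127, 21.807, 74.336, -0, 83.858, -12.336], TCP at [0.22, 0.504, 0.245] pointing down, gripper open.
Joint ranges: [-178.18, 178.18], [-50.72, 133.34], [12.68, 142.11], [-81.47, 261.47], [9.98, 163.14], [-165.26, 165.26]. Speed limits (degrees/s): [136.94, 136.94, 180, 180, 180, 180].

## Interface

Orientations are given as a 3x3 rotation matrix whose columns are the frame's x, y, z axes.
In Python, from rig import env, optics, order, finder gives the robot as it stands.
- The arm moves only by the tool play_rows, never from a script. Its argument "commands" is a list of rows, each an object of numbers: "grip": the closure, from -1 (fully open) to 1 (shut); "x", "y", "z": the shift along the tool's x, y, z in m; "rx", "ry", "rz": the turn, a rotation vector about the tool's x, y, z in rad. A call has 1 to 12 rows; each row shifts and turns the commanded pose from where the row before left it, along the tool's axes as they then stand; what a row does not reach is not made up. A row lasts 1/8 s, in which the tool goes at most 62.5 mm and 10.7 degrees, less where a joint would pass 70% of its speed; a pose out of reach is approached as far as the arm can. A call is refused whole if a number of a shift passes 0.0625 or a number of a turn 0.188, either way. A call with a gripper value outside its range is refused whole. The fingers move at their own pace and stop on an object; "squeeze" is the grip in N (left out, the last holds). Time passes only in rows, so rows that do not move let the fingers close. It gives the time, the measured TCP pose, the force and the opening at its end, in the units of the state.
- env.observe(): the state, without advancing time (a new reading comes with each control period).
- optics.get_image(name): name is "scene" or "top" or "wrist"; returns a dict with "color" (420x560x3 uint8, blue, green, red), "range_z" (420x560 float32, m along the optical axis (not along the pixel's ray), 0 where there is no reading), "fov_y" (degrees; the focal length in pixels is half the picture's height over the tangent of half this angle, whatever the lens; pixels are square), "cx", "cy" (the principal point, pixels), "cam_to_world" (4x4, takes a point from camera to world coordinates). Camera axes: x right, y down, z forward; pixel columns grow to the right and rows downward; lengths in m; the calibration is good to about 2 mm. A picture is of the moment at which its call begins.
- order.close_job(): hands the job in, once; it reports no verdict.
Trained networks look in the newest picture that a camera, given by its name, has taken for a name from the list of things; names that differ only in an ending like _2 or _b are one class to them, and where a whole thing is asked for, a point or a joint stands for the part that bears it (a point fixed in the world has none). Each returns a list of dicts, best first, with "conf" (0 to 1); they miss things now and then, are a little off and sometimes report something else, mostly with a low value. They report only what shows in the picture. A call takes as long as a camera call. They do not tell look-alikes from the thing itself.
- finder.boxes_of(camera, thing): "point" ([x, y, z] in m, in world coordinates, good to about 4 mm: the middle of the surface that is visible of it).
The state is a dict: "time_s": time; "q": joint angles; "qvel": joint speeds; "joint_efforts": joint torques, N m; "position": TCP position; "tool_rot": TCP orientation; "ft_force": force on the tool from outside, world axes, zero at the start; "wrist_torque": the same for the moment, N m; "grip_width": finger opening in m.
Only numpy, scipy, OpenCV 4.12 (cv2) and the standard library are available. Lean on these libraries where they do the work, as an engineer would, in place of code of your own. Each camera call takes 0.05 s, during which the arm holds its last target.

## Task

Take the driver with the square wooden handle out of the tool rack, push its square tip fully home into the square recess of the knob on top of the white fan gearbox, and with the driver turn the knob until its pointer faces the black raised mark on the housing. Leave the driver standing in the recess, let go of it, and leave the other things on the table where they are; do not push the knob round with the fingers.

Things in the scene. Friction and masses are not known exactly. Their poses are not given: they have to be found in the camera images.
- key_grip (a point): the square-key driver, standing upright tip down in one of the rack's two holes (which one varies). Point at the centre of its wooden handle: a dark wood block 30 x 30 mm across its flats and 65 mm high, so the handle reaches 32 mm above and below this point. z up along the driver, x and y square to the flats of the handle, which are parallel to those of the tip. 140 g (varies). In the rack it may lean or turn by a few degrees in its hole.
- key_tip (a point): centre of the foot of the driver's tip, 72.5 mm below key_grip on the same axis (same axes). The tip is a steel square bar 16 x 16 mm, 34 mm long, its last 3 mm stepped in to 13.6 x 13.6 mm; above it a round brass ferrule 25 mm across and 6 mm high, then the handle. Overall height 105 mm.
- nutdriver: the other driver in the rack, not to be used: round wooden handle 24 mm across, round steel shank; 105 mm high; origin at its foot, z up.
- rack: fixed pale wood block 64 (x) x 170 (y) x 45 mm high, origin at the centre of its underside, turned about z. Two square holes at y = +45 and -45 mm, 18 mm wide, 30 mm deep (their floor is 15 mm above the table). A driver standing in it has its foot on that floor.
- gearbox: fixed white plastic fan gearbox, 140 x 105 mm, flat top 60 mm above the table, on a 170 x 130 mm flange; a round motor neck on its -x end. Origin at the centre of its underside, below the knob's axis; its x points from the knob to the mark.
- mark (a point): the inner end of the black raised mark on the gearbox top, 40 mm from the knob's axis along the gearbox's +x; the mark is a rib 16 mm long, 8 mm wide, 10 mm high.
- knob (a joint): turn of the knob about its upright axis, rad: 0 = pointer straight at the mark, positive = counter-clockwise from above. Starts between about +0.55 and +1.35, so it has to turn clockwise. It has stops only at +3 and -3, moves with a friction of about 0.08 N m and stays where it is left. In the recess the driver has about 0.1 rad of play either way.
- recess_mouth (a point): centre of the mouth of the square recess, on the knob's axis, 85 mm above the table; turns with the knob: x towards its pointer, x and y square to the recess walls. The recess is 17.6 x 17.6 mm and 18 mm deep with a 2 mm chamfer, in a square steel boss 34 x 34 mm that stands on a round dark steel dial 52 mm across. As tip and recess are square, the tip fits every quarter turn.
- recess_floor (a point): centre of the recess floor, 18 mm below the mouth, 67 mm above the table; axes as recess_mouth. The foot of the tip rests here when fully home.
- pointer (a point): end of the dial's pointer, a nose 7 mm wide that reaches 38 mm from the knob's axis, 66 mm above the table.
- plate: red plastic wall switch plate 115 x 70 mm, 8 mm thick, toggle standing up to about 25 mm, lying loose between rack and gearbox; origin at the centre of its underside. Not to be moved.
- bowl: stainless steel bowl, 150 mm across, 55 mm high, loose beyond the gearbox; origin under its centre. Not to be moved.
- jar: clear plastic jar with white twist lid, 80 mm across, 100 mm high, loose, on the left; origin under its centre. Not to be moved.
- gear: loose white plastic gear wheel, 63 mm across, 16 mm high; origin under its centre. Not to be moved.
- tape: loose roll of black tape, 90 mm across, 22 mm high; origin under its centre. Not to be moved.
- driver: loose ordinary screwdriver lying on the table beyond the rack, wooden handle; origin at the middle of its length, x towards its blade. Not to be moved.
Mind the look-alikes: they are no part of the job. What is shaped like the gearbox but pink is not meant. What is shaped like the part that bears key_grip but green or turquoise is not meant.

How it is judged (in metres and radians):
On the way, in this order (a step that is already met when the one before it is completed fails the run):
1. the driver's tip is fully home in the knob's recess, the pointer still off the mark (z of key_tip in the frame of recess_floor below 0.005 m and horizontal distance between key_tip and recess_floor below 0.004 m and angle between key_tip's own z axis and vertical below 0.2 rad and value of joint knob above 0.25 rad), for 0.2 s.
2. with the driver still home in the recess, the pointer faces the mark (z of key_tip in the frame of recess_floor below 0.005 m and horizontal distance between key_tip and recess_floor below 0.004 m and angle between key_tip's own z axis and vertical below 0.2 rad and value of joint knob between -0.2 and 0.2 rad), for 0.2 s.
At the end, for the whole second after the job is handed in: The driver stands at rest in the recess, its foot within 5 mm of the floor and 4 mm of the axis, leaning less than 0.2 rad; the pointer is within 0.2 rad (about 11 degrees) of the mark; the robot has let go (all of step 2 and linear speed of key below 0.02 m/s); the robot touches nothing.
It fails at once if the knob is pushed by the fingers (over 3 N) (contact force between the fingers and knob above 3 N).
It fails at once if another loose thing on the table is moved more than 30 mm (distance of any of nutdriver, plate, bowl, jar, gear, tape, driver from where it was at the start of the episode above 0.03 m).
It also fails if it takes over 42 s, if anything falls off the work surface, if the arm or the gripper's body presses on something with over 40 N, if the wrist force passes 120 N, or if a joint passes its speed limit or range.

## Working session

There is one attempt and no reset: what is moved stays moved. The work goes in short steps, Python scripts to look and compute and a tool call to move; the robot and the scene stay as the last step left them, time stands still between calls to the robot, and variables do not carry over. Pictures are saved under pics/ and viewed, and the job is handed in when it is done.

Besides the shell and the picture viewer there is one more tool, called as name(argument=value, ...), one argument or row to a line, values as JSON. play_rows: Moves the arm, as the interface text tells. Its arguments: {"type":"object","properties":{"commands":{"type":"array"},"squeeze":{"type":"number"}},"required":["commands"]}

```bash
ls; mkdir -p pics
cat > h.py <<'E'
import numpy as np, cv2
from rig import env, optics, order, finder
def grab(n):
    im=optics.get_image(n); return im
def cloud(im):
    H,W=im["range_z"].shape; f=H/2/np.tan(np.radians(im["fov_y"])/2)
    v,u=np.mgrid[0:H,0:W]; z=im["range_z"]
    P=np.stack([(u-im["cx"])/f*z,(v-im["cy"])/f*z,z],-1)
    M=np.array(im["cam_to_world"]); return P@M[:3,:3].T+M[:3,3]
def proj(im,p):
    H=im["range_z"].shape[0]; f=H/2/np.tan(np.radians(im["fov_y"])/2)
    M=np.linalg.inv(np.array(im["cam_to_world"])); c=M[:3,:3]@np.array(p)+M[:3,3]
    return c[0]/c[2]*f+im["cx"],c[1]/c[2]*f+im["cy"]
E
python3 - <<'E'
from h import *
print(env.observe())
for n in ["scene","top","wrist"]:
    im=grab(n); cv2.imwrite(f"pics/{n}0.png",im["color"]); print(n,im["fov_y"],np.round(im["cam_to_world"],3).tolist())
    for t in ["key_grip","gearbox","knob","rack","nutdriver","mark"]:
        print(t,[(np.round(d["point"],3).tolist(),round(d["conf"],2),[int(a) for a in proj(im,d["point"])]) for d in finder.boxes_of(n,t)][:4])
E
```

```text
pics
{'time_s': 0.0, 'q': array([ 5.41274059e+01,  2.18416808e+01,  7.43861460e+01, -1.70423085e-03,
        8.38578955e+01, -1.23365032e+01]), 'qvel': array([ 0.02442773,  0.10030525, -0.04004502, -0.00872211, -0.08107145,
        0.03246536]), 'joint_efforts': array([ 3.04942096e-04, -4.48462951e+01, -2.31281447e+01, -1.38794426e-04,
        4.66598067e-03,  4.03353101e-05]), 'position': array([0.21947631, 0.504005  , 0.2446971 ]), 'tool_rot': array([[-9.16809874e-01,  3.99323086e-01, -8.52748067e-04],
       [ 3.99323891e-01,  9.16809096e-01, -1.22968070e-03],
       [ 2.90767291e-04, -1.46790608e-03, -9.99998880e-01]]), 'ft_force': array([ 0.29714255, -0.32416972,  0.20493082]), 'wrist_torque': array([0.03947681, 0.00816506, 0.06228791]), 'grip_width': 0.08529919622861844}
scene 49.478461593887296 [[0.399, 0.562, -0.725, 1.322], [0.917, -0.257, 0.306, -0.305], [-0.014, -0.786, -0.618, 0.728], [0.0, 0.0, 0.0, 1.0]]
key_grip [([0.484, -0.284, 0.075], 0.92, [141, 229]), ([0.58, -0.262, 0.097], 0.81, [158, 245])]
gearbox [([0.327, 0.17, 0.047], 0.93, [295, 161]), ([0.364, -0.157, 0.0
[... 677 characters left out ...]
gearbox [([0.296, 0.175, 0.062], 0.7, [198, 325]), ([0.533, 0.203, 0.056], 0.66, [190, 222]), ([0.313, -0.143, 0.06], 0.59, [337, 317])]
knob [([0.542, 0.216, 0.068], 0.77, [184, 217]), ([0.295, 0.182, 0.066], 0.76, [194, 325])]
rack [([0.572, -0.212, 0.042], 0.6, [362, 208])]
nutdriver [([0.582, -0.166, 0.112], 0.55, [348, 197])]
mark [([0.297, 0.176, 0.057], 0.77, [198, 324]), ([0.53, 0.203, 0.062], 0.65, [190, 223])]
wrist 62.02104204032762 [[0.4, 0.878, 0.263, 0.151], [0.916, -0.384, -0.114, 0.533], [0.001, 0.287, -0.958, 0.375], [0.0, 0.0, 0.0, 1.0]]
key_grip []
gearbox [([0.246, 0.217, 0.038], 0.64, [46, 309])]
knob []
rack []
nutdriver []
mark [([0.247, 0.218, 0.038], 0.6, [47, 310])]
```

View pics/scene0.png

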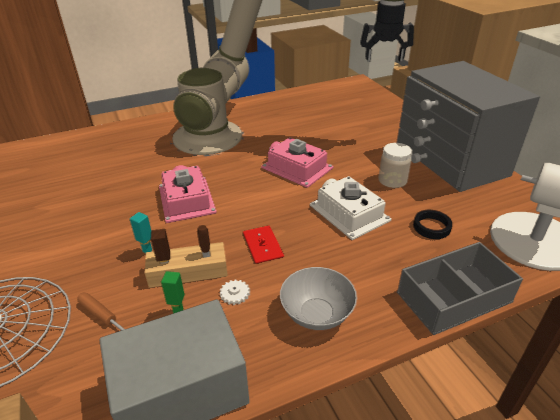

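View pics/top0.png

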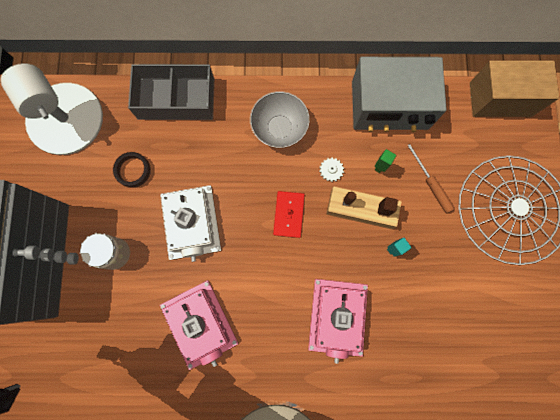

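Run:
```python
import cv2
a=cv2.imread('pics/scene0.png');b=cv2.imread('pics/top0.png')
cv2.imwrite('pics/c1.png',cv2.resize(a[190:330,100:300],None,fx=4,fy=4,interpolation=cv2.INTER_CUBIC))
cv2.imwrite('pics/c2.png',cv2.resize(b[150:270,310:450],None,fx=5,fy=5,interpolation=cv2.INTER_CUBIC))
cv2.imwrite('pics/c3.png',cv2.resize(b[170:290,120:260],None,fx=5,fy=5,interpolation=cv2.INTER_CUBIC))
```

```text
(no output)
```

View pics/c1.png

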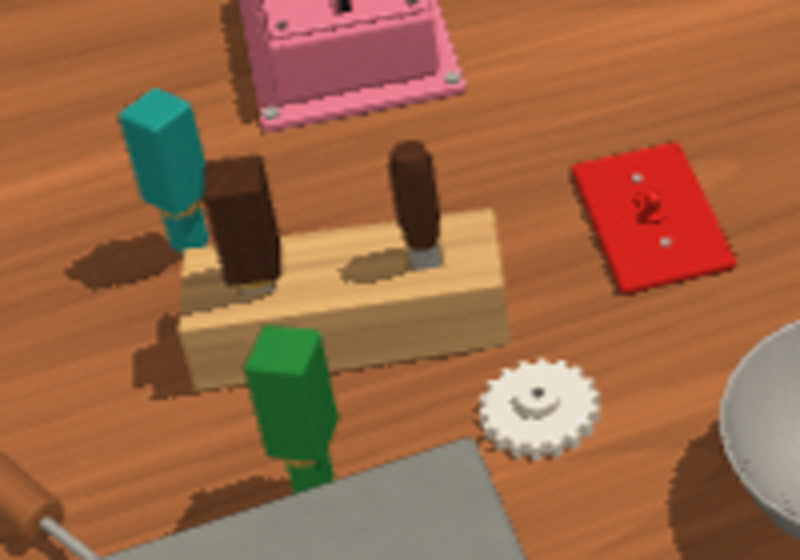

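View pics/c2.png

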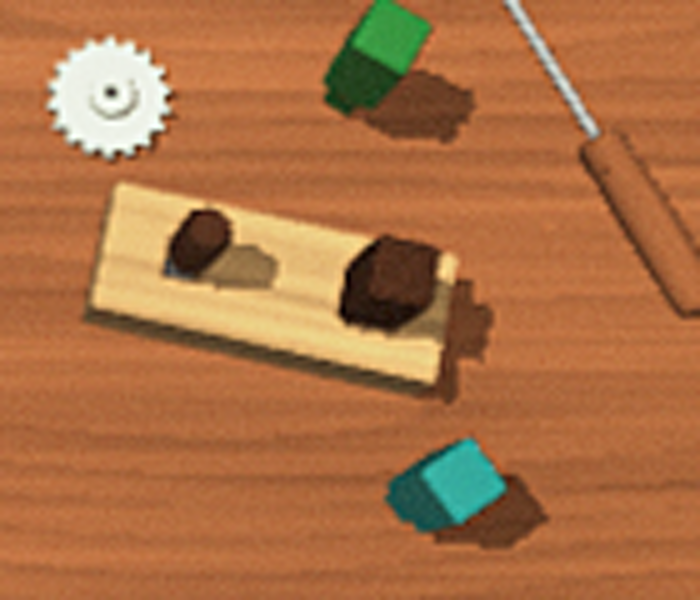

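View pics/c3.png

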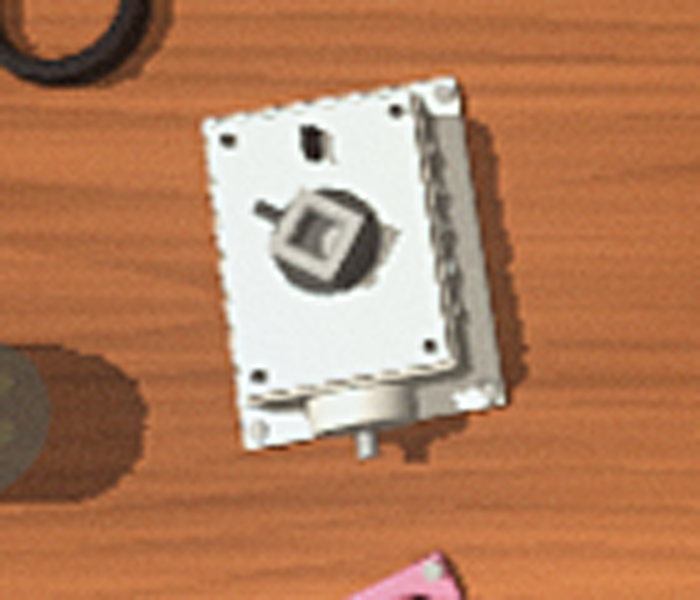

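The thing wanted is the brown square-handled driver, at scene (158,245) and top (390,206). Look-alikes:
- turquoise block at top (400,247)
- green block at top (386,159)
- round nutdriver at top (350,199)

The crop shows a dark brown square block, so I choose that one. The gearbox is the white one at top (190,222); the pink ones are at (198,325) and (337,317).

```bash
cat >> h.py <<'E'
def rect(P):
    (c,s,a)=cv2.minAreaRect(P[:,:2].astype(np.float32)*1000); return np.round(c,1),np.round(s,1),round(a,1)
E
python3 - <<'E'
from h import *
for n in ["scene","top"]:
    im=grab(n);C=cloud(im);col=im["color"].astype(int)
    print(n)
    # key handle
    m=(abs(C[...,0]-.57)<.06)&(abs(C[...,1]+.26)<.05)&(C[...,2]>.07)&(col.max(-1)<110)&(col[...,2]>=col[...,1])
    P=C[m];print("key",len(P),P[:,2].max(),P.mean(0))
    for lo,hi in [(.055,.07),(.07,.085),(.085,.1),(.1,.112),(.112,.14)]:
        q=C[(abs(C[...,0]-.57)<.06)&(abs(C[...,1]+.26)<.05)&(C[...,2]>lo)&(C[...,2]<hi)&(col.max(-1)<110)]
        if len(q)>5: print(lo,len(q),q.mean(0).round(4),rect(q))
    # gearbox top, boss
    for nm,lo,hi in [("gbtop",.055,.0645),("boss",.08,.09)]:
        m=(abs(C[...,0]-.54)<.12)&(abs(C[...,1]-.21)<.12)&(C[...,2]>lo)&(C[...,2]<hi)
        q=C[m];print(nm,len(q),q.mean(0).round(4),rect(q))
    m=(abs(C[...,0]-.58)<.12)&(abs(C[...,1]+.22)<.12)&(C[...,2]>.04)&(C[...,2]<.05)
    q=C[m];print("rack",len(q),q.mean(0).round(4),rect(q))
E
```

```text
scene
key 420 0.12336532030735281 [ 0.57730045 -0.25849344  0.10306092]
0.055 68 [ 0.5804 -0.259   0.0642] (array([ 577.8, -254.7]), array([19.7, 37.2]), 22.4)
0.07 84 [ 0.5807 -0.2582  0.0776] (array([ 577.2, -253.2]), array([19.6, 37.4]), 26.7)
0.085 85 [ 0.5809 -0.2593  0.0925] (array([ 578. , -253.5]), array([21.4, 38.3]), 26.3)
0.1 75 [ 0.5805 -0.2588  0.1056] (array([ 576.2, -253.3]), array([22.2, 41.4]), 29.2)
0.112 177 [ 0.5724 -0.2582  0.1193] (array([ 568.4, -257.3]), array([29. , 31.4]), 77.2)
gbtop 1108 [0.5527 0.2107 0.0608] (array([535.8, 215.7]), array([159.1, 105.1]), 8.8)
boss 124 [0.5458 0.2176 0.0853] (array([543.9, 218.7]), array([34. , 41.6]), 64.0)
rack 1559 [ 0.5837 -0.2168  0.0456] (array([ 583.7, -213.6]), array([230.4, 177.6]), 0.8)
top
key 264 0.12274174347063016 [ 0.56365079 -0.25644716  0.10923656]
0.055 24 [ 0.5592 -0.2525  0.0639] (array([ 561.5, -251.5]), array([38.3, 18.6]), 29.7)
0.07 32 [ 0.5606 -0.2517  0.0774] (array([ 561.6, -251.8]), array([38.4, 17.8]), 31.1)
0.085 31 [ 0.5605 -0.2512  0.0923] (array([ 560.6, -251.3]), array([36.2, 16.3]), 31.9)
0.1 30 [ 0.5595 -0.2522  0.1059] (array([ 559.7, -252. ]), array([37.7, 16.9]), 36.0)
0.112 171 [ 0.5655 -0.259   0.1189] (array([ 566.2, -260.4]), array([29.8, 29.9]), 77.8)
gbtop 1955 [0.5379 0.2137 0.0593] (array([533.2, 213.2]), array([156.2, 103. ]), 10.0)
boss 161 [0.5425 0.2158 0.0841] (array([542.6, 215.7]), array([35.5, 33.3]), 63.8)
rack 1412 [ 0.5744 -0.2102  0.0444] (array([ 591.9, -242.2]), array([204.7, 175.5]), 55.7)
```

play_rows(
  commands=[
    {"x":-0.0587,"y":-0.0193,"grip":-0.4},
    {"x":-0.0587,"y":-0.0193},
    {"x":-0.0587,"y":-0.0193},
    {"x":-0.0587,"y":-0.0193},
    {"x":-0.0587,"y":-0.0193},
    {"x":-0.0587,"y":-0.0193},
    {"x":-0.0587,"y":-0.0193},
    {"x":0},
    {"x":0},
  ],
)

```text
invalid input at $.commands[0]: expected keys grip, x, y, z, rx, ry, rz
```

Run:
```python
from h import *
s=env.observe();print(s["time_s"],s["position"],s["grip_width"],s["q"].round(1))
im=grab("wrist");C=cloud(im);cv2.imwrite("pics/w1.png",im["color"])
for nm,lo,hi in [("gbtop",.055,.0645),("boss",.08,.09)]:
    m=(abs(C[...,0]-.54)<.12)&(abs(C[...,1]-.21)<.12)&(C[...,2]>lo)&(C[...,2]<hi)
    q=C[m];print(nm,len(q),q.mean(0).round(4),rect(q))
```

```text
1.15 [0.21962029 0.5042181  0.24533686] 0.08533482668378702 [ 54.1  21.8  74.3  -0.   83.9 -12.3]
gbtop 0 [nan nan nan] (array([0., 0.]), array([0., 0.]), 0.0)
boss 0 [nan nan nan] (array([0., 0.]), array([0., 0.]), 0.0)<stdin>:6: RuntimeWarning: Mean of empty slice.
  ret = um.true_divide(
```

View pics/w1.png

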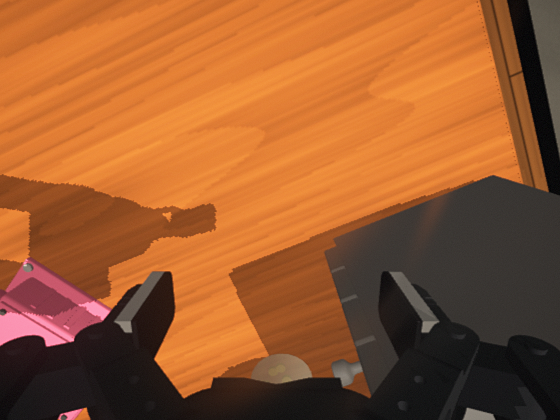

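The call was refused because every row needs all seven keys. The picture shows only the start view: cabinet on the right, a pink gearbox at the left edge.

play_rows(
  commands=[
    {"grip":-0.4,"x":-0.0587,"y":-0.0193,"z":0,"rx":0,"ry":0,"rz":0},
    {"grip":-0.4,"x":-0.0587,"y":-0.0193,"z":0,"rx":0,"ry":0,"rz":0},
    {"grip":-0.4,"x":-0.0587,"y":-0.0193,"z":0,"rx":0,"ry":0,"rz":0},
    {"grip":-0.4,"x":-0.0587,"y":-0.0193,"z":0,"rx":0,"ry":0,"rz":0},
    {"grip":-0.4,"x":-0.0587,"y":-0.0193,"z":0,"rx":0,"ry":0,"rz":0},
    {"grip":-0.4,"x":-0.0587,"y":-0.0193,"z":0,"rx":0,"ry":0,"rz":0},
    {"grip":-0.4,"x":-0.0587,"y":-0.0193,"z":0,"rx":0,"ry":0,"rz":0},
    {"grip":-0.4,"x":0,"y":0,"z":0,"rx":0,"ry":0,"rz":0},
    {"grip":-0.4,"x":0,"y":0,"z":0,"rx":0,"ry":0,"rz":0},
  ],
)

```text
time_s: 2.33
position: [0.5421, 0.2164, 0.2451]
tool_rot: [[-0.917, 0.4, -0.001], [0.4, 0.917, 0.0], [0.001, -0.0, -1.0]]
ft_force: [-0.5, -0.3, 1.0]
grip_width: 0.06
```

Run:
```python
from h import *
s=env.observe();print(s["time_s"],s["position"],s["grip_width"],s["q"].round(1))
im=grab("wrist");C=cloud(im);cv2.imwrite("pics/w2.png",im["color"]);np.savez("w2.npz",C=C,col=im["color"])
for nm,lo,hi in [("gbtop",.055,.0645),("boss",.08,.09)]:
    m=(abs(C[...,0]-.54)<.12)&(abs(C[...,1]-.21)<.12)&(C[...,2]>lo)&(C[...,2]<hi)
    q=C[m];print(nm,len(q),q.mean(0).round(4),rect(q))
```

```text
2.325 [0.54211858 0.21639894 0.24514608] 0.05998040709297331 [ 10.1  25.3  68.7   0.   86.  -56.3]
gbtop 13483 [0.5331 0.2181 0.0608] (array([533.8, 216. ]), array([156.6, 103.3]), 10.2)
boss 1219 [0.5426 0.2179 0.0859] (array([543.2, 217.5]), array([34. , 34.6]), 63.6)
```

View pics/w2.png

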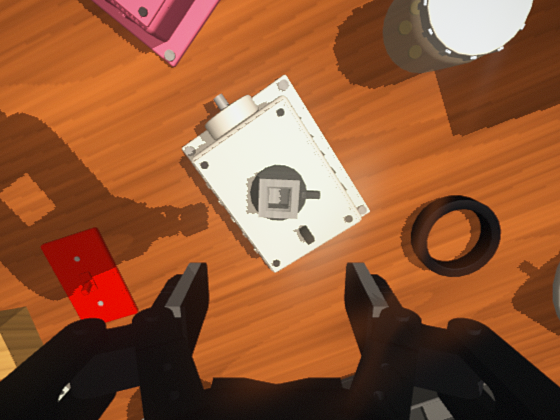

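The wrist view shows the white gearbox with the knob boss at (279,195), its pointer to the right (315,195) and the black mark at (306,234). Boss measures 34 x 34.6 mm at z 0.086, as specified. Now the exact mark and pointer directions.

Run:
```python
from h import *
d=np.load("w2.npz");C=d["C"];col=d["col"].astype(int)
c=np.array([.543,.2175]);r=np.hypot(C[...,0]-c[0],C[...,1]-c[1]);dark=col.max(-1)<90
a=np.degrees(np.arctan2(C[...,1]-c[1],C[...,0]-c[0]))
m=(r>.041)&(r<.056)&dark&(C[...,2]>.064)&(C[...,2]<.075)
print("mark",m.sum(),C[m].mean(0),np.median(a[m]))
m=(r>.029)&(r<.038)&(C[...,2]>.0635)&(C[...,2]<.072)&dark
for x in range(-180,180,10):
    n=(m&(a>x)&(a<x+10)).sum()
    if n: print(x,n,a[m&(a>x)&(a<x+10)].mean().round(1))
```

```text
mark 59 [0.58714754 0.22513423 0.07126081] 9.460297702529521
60 2 69.6
70 1 70.0
```

play_rows(
  commands=[
    {"grip":-0.4,"x":0.028,"y":-0.055,"z":0,"rx":0,"ry":0,"rz":-0.03},
    {"grip":-0.4,"x":0.026,"y":-0.056,"z":0,"rx":0,"ry":0,"rz":-0.03},
    {"grip":-0.4,"x":0.024,"y":-0.057,"z":0,"rx":0,"ry":0,"rz":-0.03},
    {"grip":-0.4,"x":0.022,"y":-0.058,"z":0,"rx":0,"ry":0,"rz":-0.03},
    {"grip":-0.4,"x":0.02,"y":-0.058,"z":0,"rx":0,"ry":0,"rz":-0.03},
    {"grip":-0.4,"x":0.018,"y":-0.059,"z":0,"rx":0,"ry":0,"rz":-0.03},
    {"grip":-0.4,"x":0.016,"y":-0.059,"z":0,"rx":0,"ry":0,"rz":-0.015},
    {"grip":-0.4,"x":0.016,"y":-0.06,"z":0,"rx":0,"ry":0,"rz":0},
    {"grip":-0.4,"x":0,"y":0,"z":0,"rx":0,"ry":0,"rz":0},
  ],
)

```text
time_s: 3.5
position: [0.2418, -0.171, 0.2457]
tool_rot: [[-0.975, 0.224, 0.001], [0.224, 0.975, -0.002], [-0.001, -0.001, -1.0]]
ft_force: [0.4, 0.8, 0.2]
grip_width: 0.0597
```

Run:
```python
from h import *
s=env.observe();print(s["time_s"],s["position"],s["tool_rot"].round(4).tolist(),s["q"].round(1))
im=grab("wrist");C=cloud(im);cv2.imwrite("pics/w3.png",im["color"]);np.savez("w3.npz",C=C,col=im["color"])
for lo,hi in [(.055,.07),(.07,.085),(.085,.1),(.1,.112),(.114,.14)]:
    q=C[(abs(C[...,0]-.567)<.035)&(abs(C[...,1]+.259)<.035)&(C[...,2]>lo)&(C[...,2]<hi)]
    if len(q)>5: print(lo,len(q),q.mean(0).round(4),rect(q))
```

```text
3.5 [ 0.24182877 -0.17098717  0.24567837] [[-0.9746, 0.2241, 0.0005], [0.2241, 0.9746, -0.0016], [-0.0008, -0.0014, -1.0]] [ -58.6   -5.2  107.6   -0.    77.5 -135.7]
```

View pics/w3.png

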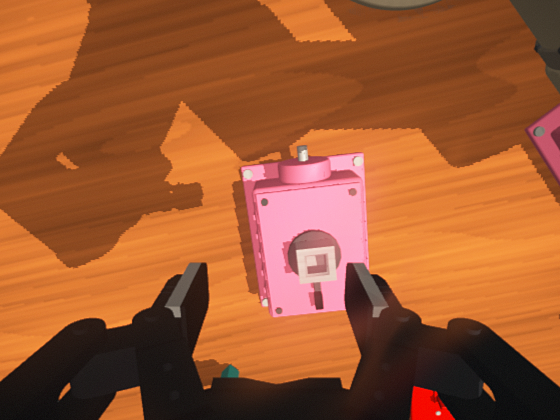

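I used the wrong sign in x and ended over the pink gearbox at (305,240), well above everything. Next I correct it.

play_rows(
  commands=[
    {"grip":-0.4,"x":-0.056,"y":-0.002,"z":0,"rx":0,"ry":0,"rz":0},
    {"grip":-0.4,"x":-0.056,"y":-0.002,"z":0,"rx":0,"ry":0,"rz":0},
    {"grip":-0.4,"x":-0.056,"y":-0.002,"z":0,"rx":0,"ry":0,"rz":0},
    {"grip":-0.4,"x":-0.056,"y":-0.002,"z":0,"rx":0,"ry":0,"rz":0},
    {"grip":-0.4,"x":-0.056,"y":-0.002,"z":0,"rx":0,"ry":0,"rz":0},
    {"grip":-0.4,"x":-0.056,"y":-0.002,"z":0,"rx":0,"ry":0,"rz":0},
    {"grip":-0.4,"x":0,"y":0,"z":0,"rx":0,"ry":0,"rz":0},
    {"grip":-0.4,"x":0,"y":0,"z":0,"rx":0,"ry":0,"rz":0},
  ],
)

```text
time_s: 4.55
position: [0.5699, -0.2488, 0.2452]
tool_rot: [[-0.978, 0.211, -0.001], [0.211, 0.978, 0.001], [0.001, 0.0, -1.0]]
ft_force: [0.5, -0.3, 0.3]
grip_width: 0.0596
```

Run:
```python
from h import *
s=env.observe();print(s["time_s"],s["position"],s["tool_rot"].round(4).tolist(),s["q"].round(1))
im=grab("wrist");C=cloud(im);cv2.imwrite("pics/w4.png",im["color"]);np.savez("w4.npz",C=C,col=im["color"])
for lo,hi in [(.055,.07),(.07,.085),(.085,.1),(.1,.112),(.114,.14)]:
    q=C[(abs(C[...,0]-.567)<.035)&(abs(C[...,1]+.259)<.035)&(C[...,2]>lo)&(C[...,2]<hi)]
    if len(q)>5: print(lo,len(q),q.mean(0).round(4),rect(q))
```

```text
4.55 [ 0.56985229 -0.24881222  0.24519542] [[-0.9775, 0.2107, -0.0008], [0.2107, 0.9775, 0.0006], [0.0009, 0.0004, -1.0]] [ -34.5   29.2   61.9    0.    88.9 -112.3]
0.055 82 [ 0.5522 -0.256   0.0648] (array([ 552.7, -255.4]), array([28.8,  2.6]), 73.2)
0.07 105 [ 0.5524 -0.2556  0.0781] (array([ 552.6, -255.6]), array([28.9,  2.7]), 73.9)
0.085 132 [ 0.5523 -0.2556  0.0931] (array([ 552.6, -255.7]), array([28.6,  2.2]), 74.7)
0.1 112 [ 0.5523 -0.2556  0.1062] (array([ 552.6, -255.8]), array([28.4,  1.7]), 75.9)
0.114 1499 [ 0.5654 -0.259   0.1209] (array([ 566.6, -259.5]), array([29.3, 30.5]), 77.9)
```

View pics/w4.png

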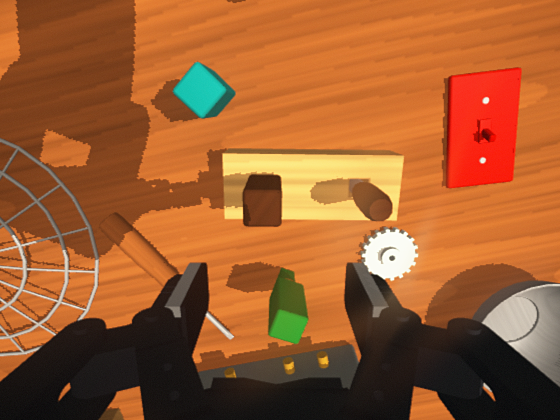

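The wrist view shows the dark square handle at (263,200) and the round nutdriver at (372,205); green is at (288,310) and turquoise at (203,90). The handle's top measures 29 x 30 mm at z 0.121, centred on (0.566, -0.259), with no visible lean. Descending to grasp.

play_rows(
  commands=[
    {"grip":-0.4,"x":0.0017,"y":-0.0108,"z":0.03,"rx":0,"ry":0,"rz":0},
    {"grip":-0.4,"x":0,"y":0,"z":0.05,"rx":0,"ry":0,"rz":0},
    {"grip":-0.4,"x":0,"y":0,"z":0.045,"rx":0,"ry":0,"rz":0},
    {"grip":-0.4,"x":0,"y":0,"z":0.03,"rx":0,"ry":0,"rz":0},
    {"grip":-0.4,"x":0,"y":0,"z":0,"rx":0,"ry":0,"rz":0},
    {"grip":0.1,"x":0,"y":0,"z":0,"rx":0,"ry":0,"rz":0},
    {"grip":0.6,"x":0,"y":0,"z":0,"rx":0,"ry":0,"rz":0},
    {"grip":1,"x":0,"y":0,"z":0,"rx":0,"ry":0,"rz":0},
    {"grip":1,"x":0,"y":0,"z":0,"rx":0,"ry":0,"rz":0},
    {"grip":1,"x":0,"y":0,"z":0,"rx":0,"ry":0,"rz":0},
  ],
  squeeze=50,
)

```text
time_s: 5.85
position: [0.5661, -0.2615, 0.0925]
tool_rot: [[-0.977, 0.214, 0.003], [0.214, 0.977, -0.0], [-0.003, 0.0, -1.0]]
ft_force: [0.3, 3.8, 6.2]
grip_width: 0.0294
```

play_rows(
  commands=[
    {"grip":1,"x":0,"y":0,"z":-0.02,"rx":0,"ry":0,"rz":0},
    {"grip":1,"x":0,"y":0,"z":-0.03,"rx":0,"ry":0,"rz":0},
    {"grip":1,"x":0,"y":0,"z":-0.04,"rx":0,"ry":0,"rz":0},
    {"grip":1,"x":0,"y":0,"z":-0.04,"rx":0,"ry":0,"rz":0},
    {"grip":1,"x":0,"y":0,"z":-0.04,"rx":0,"ry":0,"rz":0},
    {"grip":1,"x":0,"y":0,"z":0,"rx":0,"ry":0,"rz":0},
    {"grip":1,"x":0,"y":0,"z":0,"rx":0,"ry":0,"rz":0},
  ],
  squeeze=60,
)

```text
time_s: 6.72
position: [0.565, -0.2618, 0.2598]
tool_rot: [[-0.977, 0.215, -0.001], [0.215, 0.977, 0.0], [0.001, 0.0, -1.0]]
ft_force: [0.3, 0.2, -1.3]
grip_width: 0.0292
```

Run:
```python
from h import *
s=env.observe();print(s["time_s"],s["position"],s["grip_width"])
for n in ["scene","wrist"]:
    im=grab(n);C=cloud(im);cv2.imwrite(f"pics/{n}5.png",im["color"]);np.savez(f"{n}5.npz",C=C,col=im["color"])
a=cv2.imread("pics/scene5.png");cv2.imwrite("pics/s5c.png",cv2.resize(a[110:260,90:240],None,fx=4,fy=4,interpolation=cv2.INTER_CUBIC))
```

```text
6.725 [ 0.56496346 -0.26181202  0.2598374 ] 0.029187149894486515
```

View pics/s5c.png

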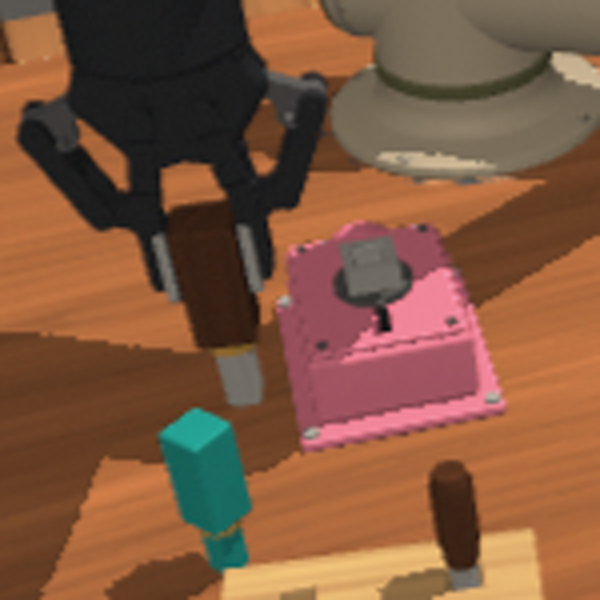

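View pics/wrist5.png

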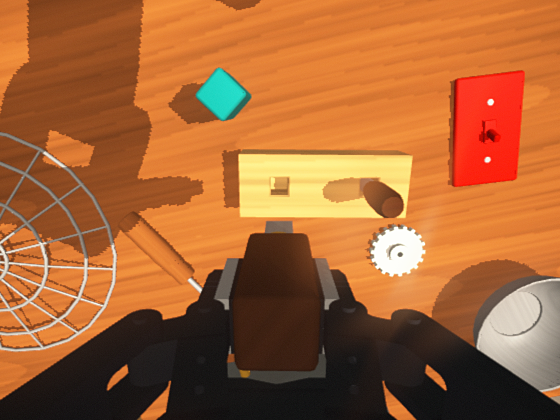

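The driver is gripped and clear of the rack; in the wrist view the handle is at (277,300) and the tip at (278,228). The rack hole is now empty at (279,186). Measuring its pose in the tool frame.

```bash
cat > tip.py <<'E'
from h import *
def meas(n,im=None):
    s=env.observe();R=s["tool_rot"];p=s["position"]
    im=im or grab(n);C=cloud(im);T=(C-p)@R;col=im["color"].astype(int)
    z=T[...,2]
    box=(abs(T[...,0])<.03)&(abs(T[...,1])<.03)&(im["range_z"]>0)
    print(n)
    for lo,hi in [(-.04,-.025),(-.02,-.01),(-.01,0),(0,.01),(.01,.02),(.02,.03),(.037,.043),(.046,.053),(.053,.060),(.060,.067),(.067,.074),(.074,.078),(.078,.083)]:
        q=T[box&(z>lo)&(z<hi)]
        if len(q)>4: print(lo,len(q),(q.mean(0)*1000).round(1),"min",(q.min(0)*1000).round(1),"max",(q.max(0)*1000).round(1))
    print("zmax",z[box].max())
    return im,T
if __name__=="__main__":
    meas("wrist");meas("scene")
E
python3 tip.py
```

```text
wrist
-0.04 9113 [  3.9  -0.2 -29.6] min [-15.7 -30.  -40. ] max [ 15.6  30.  -25. ]
-0.02 1881 [ 12.5  -0.3 -15.1] min [  7.3 -28.7 -20. ] max [ 15.4  28.1 -10. ]
-0.01 1532 [12.4 -0.2 -5.1] min [  7.2 -28.6 -10. ] max [15.4 28.1 -0. ]
0 1076 [13.  -0.3  4.4] min [  7.5 -28.5   0. ] max [15.2 28.  10. ]
0.01 561 [14.4  0.6 14.9] min [ 11.7 -14.5  10. ] max [15.3 15.3 20. ]
0.02 467 [14.5  0.6 24.9] min [ 11.1 -14.5  20. ] max [15.3 15.5 30. ]
0.037 16 [12.   0.9 41.2] min [11.3 -2.5 40.1] max [12.5  4.2 42.9]
0.046 11 [ 7.8  2.2 52.6] min [ 7.6 -5.4 52.3] max [ 7.9  9.  53. ]
0.053 109 [ 7.8  0.9 56.5] min [ 7.3 -6.8 53.1] max [ 8.4  9.1 60. ]
0.06 112 [ 7.9  1.3 63.3] min [ 7.4 -6.4 60. ] max [ 8.4  9.  67. ]
0.067 80 [ 7.9  1.4 69.8] min [ 7.2 -6.5 67.2] max [ 8.4  9.2 72.7]
zmax 0.25938257089226363
scene
-0.04 267 [ -6.3   1.  -30.2] min [-18.1 -29.9 -39.9] max [ 12.8  29.7 -25.2]
-0.02 149 [-11.7   3.  -15. ] min [-19.6 -26.2 -20. ] max [  4.9  29.7 -10. ]
-0.01 147 [-11.6   3.2  -5. ] min [-18.7 -26.8  -9.9] max [ 4.7 29.9 -0. ]
0 130 [-12.    2.8   4.7] min [-19.1 -25.9   0. ] max [ 9.3 29.7 10. ]
0.01 79 [-14.8   2.7  15. ] min [-18.6 -16.3  10.1] max [-2.7 17.  19.8]
0.02 80 [-13.7   4.2  24.9] min [-20.2 -12.2  20.1] max [ 9.8 17.4 30. ]
0.037 21 [-11.3   3.5  40.6] min [-14.3  -5.6  38.2] max [-5.7 12.9 42.9]
0.046 29 [-8.2  2.8 49.4] min [-10.6  -5.1  46.4] max [-6.  10.4 52.9]
0.053 29 [-6.6  3.9 56.2] min [-11.2  -5.2  53.6] max [ 8.4 10.9 59.5]
0.06 31 [-6.   4.  63.9] min [-10.8  -4.4  60.1] max [ 6.5 10.8 66.7]
0.067 24 [-8.7  3.1 69.9] min [-10.7  -4.9  67.2] max [-5.8 10.3 72.9]
0.074 7 [-4.2  3.8 76.1] min [-7.  -2.9 74.3] max [ 8.  10.8 77.9]
zmax 0.2328531458187442
```

play_rows(
  commands=[
    {"grip":1,"x":0.0078,"y":0.029,"z":0,"rx":0,"ry":0,"rz":0},
    {"grip":1,"x":0.0156,"y":0.0578,"z":0,"rx":0,"ry":0,"rz":0},
    {"grip":1,"x":0.0156,"y":0.0578,"z":0,"rx":0,"ry":0,"rz":0},
    {"grip":1,"x":0.0156,"y":0.0578,"z":0,"rx":0,"ry":0,"rz":0},
    {"grip":1,"x":0.0156,"y":0.0578,"z":0,"rx":0,"ry":0,"rz":0},
    {"grip":1,"x":0.0156,"y":0.0578,"z":0,"rx":0,"ry":0,"rz":0},
    {"grip":1,"x":0.0156,"y":0.0578,"z":0,"rx":0,"ry":0,"rz":0},
    {"grip":1,"x":0.0156,"y":0.0578,"z":0,"rx":0,"ry":0,"rz":0},
    {"grip":1,"x":0.0078,"y":0.029,"z":0,"rx":0,"ry":0,"rz":0.08},
    {"grip":1,"x":0,"y":0,"z":0,"rx":0,"ry":0,"rz":0.084},
    {"grip":1,"x":0,"y":0,"z":0,"rx":0,"ry":0,"rz":0.08},
    {"grip":1,"x":0,"y":0,"z":0,"rx":0,"ry":0,"rz":0},
  ],
)

```text
time_s: 8.43
position: [0.5426, 0.2166, 0.2598]
tool_rot: [[-0.896, 0.443, -0.001], [0.443, 0.896, -0.0], [0.001, -0.001, -1.0]]
ft_force: [0.0, -0.1, -2.4]
grip_width: 0.0295
```

Run:
```python
from tip import *
s=env.observe();print(s["time_s"],s["position"],s["tool_rot"].round(4).tolist(),s["q"].round(1))
im,T=meas("wrist");cv2.imwrite("pics/w6.png",im["color"])
C=cloud(im)
q=C[(abs(C[...,0]-.543)<.03)&(abs(C[...,1]-.2175)<.03)&(C[...,2]>.08)&(C[...,2]<.09)]
print("boss",len(q),rect(q))
im=grab("scene");cv2.imwrite("pics/s6.png",cv2.resize(im["color"][100:250,270:420],None,fx=4,fy=4,interpolation=cv2.INTER_CUBIC))
```

```text
8.425 [0.54264709 0.21662342 0.25976721] [[-0.8963, 0.4434, -0.0011], [0.4434, 0.8963, -0.0002], [0.0009, -0.0007, -1.0]] [ 10.2  24.8  67.1  -0.   88.2 -53.5]
wrist
-0.04 9135 [  3.8  -0.3 -29.6] min [-15.7 -30.  -40. ] max [ 15.4  30.  -25. ]
-0.02 1876 [ 12.4  -0.4 -15.1] min [  7.2 -28.9 -20. ] max [ 15.   27.9 -10. ]
-0.01 1546 [12.3 -0.6 -5.1] min [  6.9 -28.9 -10. ] max [15.2 27.9 -0. ]
0 1073 [12.9 -0.5  4.5] min [  7.2 -28.9   0. ] max [15.1 27.9 10. ]
0.01 545 [14.3  0.2 14.8] min [ 11.2 -14.8  10. ] max [15.1 15.1 20. ]
0.02 472 [14.3  0.2 24.9] min [ 11.5 -14.7  20. ] max [15.1 15.1 30. ]
0.037 16 [11.8  0.6 41.3] min [11.5 -2.8 39.9] max [12.3  4.  42.8]
0.046 12 [ 7.7  0.8 52.4] min [ 7.6 -6.8 51.2] max [ 8.2  8.7 52.9]
0.053 116 [ 7.7  0.8 56.7] min [ 7.2 -7.  53. ] max [ 8.2  8.8 59.9]
0.06 104 [ 7.7  1.  63.6] min [ 7.2 -6.6 60. ] max [ 8.1  8.8 67. ]
0.067 80 [ 7.8  1.3 69.8] min [ 7.4 -6.8 67.1] max [ 8.3  8.9 72.9]
zmax 0.2013653497623606
boss 1125 (array([543.2, 217.6]), array([34. , 34.3]), 63.8)
```

View pics/w6.png

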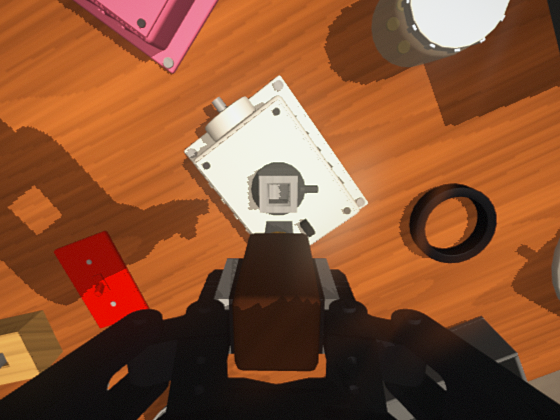

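View pics/s6.png

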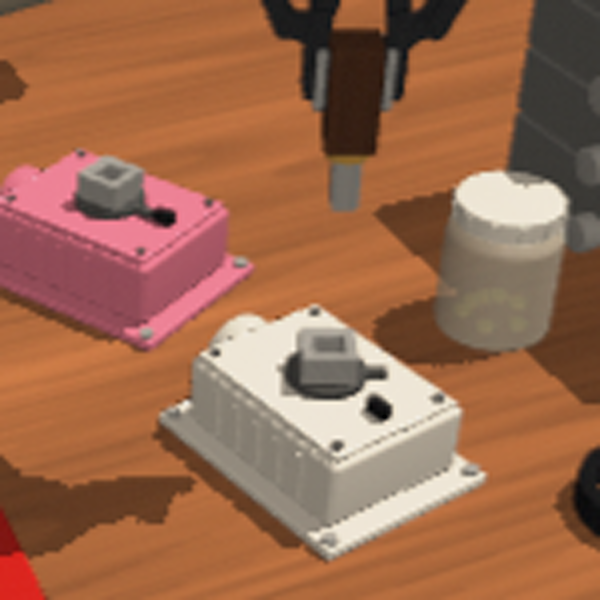

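The driver is over the knob: boss at (278,192) in the wrist view, tip at (278,228). Tip and boss agree to about 0.2 mm and 0.2°. Lowering now.

play_rows(
  commands=[
    {"grip":1,"x":0,"y":0,"z":0.03,"rx":0,"ry":0,"rz":0},
    {"grip":1,"x":0,"y":0,"z":0.04,"rx":0,"ry":0,"rz":0},
    {"grip":1,"x":0,"y":0,"z":0.02,"rx":0,"ry":0,"rz":0},
    {"grip":1,"x":0,"y":0,"z":0.004,"rx":0,"ry":0,"rz":0},
    {"grip":1,"x":0,"y":0,"z":0.004,"rx":0,"ry":0,"rz":0},
    {"grip":1,"x":0,"y":0,"z":0.003,"rx":0,"ry":0,"rz":0},
    {"grip":1,"x":0,"y":0,"z":0,"rx":0,"ry":0,"rz":0},
  ],
)

```text
time_s: 9.4
position: [0.5429, 0.2166, 0.1597]
tool_rot: [[-0.896, 0.444, 0.001], [0.444, 0.896, 0.0], [-0.0, 0.0, -1.0]]
ft_force: [-0.8, 0.1, -2.1]
grip_width: 0.0291
```

play_rows(
  commands=[
    {"grip":1,"x":0,"y":0,"z":0.003,"rx":0,"ry":0,"rz":0},
    {"grip":1,"x":0,"y":0,"z":0.003,"rx":0,"ry":0,"rz":0},
    {"grip":1,"x":0,"y":0,"z":0.003,"rx":0,"ry":0,"rz":0},
    {"grip":1,"x":0,"y":0,"z":0.003,"rx":0,"ry":0,"rz":0},
    {"grip":1,"x":0,"y":0,"z":0.001,"rx":0,"ry":0,"rz":0},
    {"grip":1,"x":0,"y":0,"z":0,"rx":0,"ry":0,"rz":0},
  ],
)

```text
time_s: 10.15
position: [0.5428, 0.2166, 0.1463]
tool_rot: [[-0.896, 0.444, -0.0], [0.444, 0.896, -0.0], [0.0, -0.0, -1.0]]
ft_force: [-0.5, -0.9, -1.1]
grip_width: 0.0297
```

play_rows(
  commands=[
    {"grip":1,"x":0,"y":0,"z":0.001,"rx":0,"ry":0,"rz":0},
    {"grip":1,"x":0,"y":0,"z":0.0005,"rx":0,"ry":0,"rz":0},
    {"grip":1,"x":0,"y":0,"z":0,"rx":0,"ry":0,"rz":0},
    {"grip":1,"x":0,"y":0,"z":0,"rx":0,"ry":0,"rz":0},
  ],
)

```text
time_s: 10.65
position: [0.5428, 0.2165, 0.1449]
tool_rot: [[-0.896, 0.444, 0.0], [0.444, 0.896, 0.0], [-0.0, 0.0, -1.0]]
ft_force: [-0.2, -0.0, -1.0]
grip_width: 0.0294
```

Run:
```python
from tip import *
s=env.observe();print(s["time_s"],s["position"],s["ft_force"],s["wrist_torque"])
im=grab("scene");cv2.imwrite("pics/s7.png",cv2.resize(im["color"][100:250,270:420],None,fx=4,fy=4,interpolation=cv2.INTER_CUBIC))
C=cloud(im)
```

```text
10.65 [0.54279982 0.21654174 0.14485517] [-0.18024958 -0.04452185 -0.95466073] [-0.00328745  0.01565392 -0.00965067]
```

View pics/s7.png

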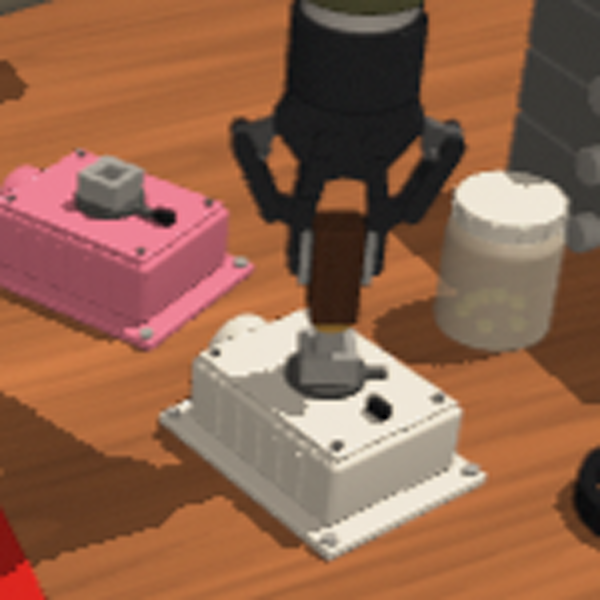

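The tip is in the recess down to the ferrule, foot about 0.067. In the scene crop the pointer is at (375,373) and the mark at (378,408), so the knob has not turned yet. One more press, then I turn clockwise.

play_rows(
  commands=[
    {"grip":1,"x":0,"y":0,"z":0.001,"rx":0,"ry":0,"rz":0},
    {"grip":1,"x":0,"y":0,"z":0,"rx":0,"ry":0,"rz":0},
    {"grip":1,"x":0,"y":0,"z":0,"rx":0,"ry":0,"rz":0},
    {"grip":1,"x":0.0001,"y":0,"z":0,"rx":0,"ry":0,"rz":0.117},
    {"grip":1,"x":0.0001,"y":0,"z":0,"rx":0,"ry":0,"rz":0.117},
    {"grip":1,"x":0.0001,"y":0,"z":0,"rx":0,"ry":0,"rz":0.117},
    {"grip":1,"x":0.0001,"y":0,"z":0,"rx":0,"ry":0,"rz":0.117},
    {"grip":1,"x":0.0001,"y":0,"z":0,"rx":0,"ry":0,"rz":0.117},
    {"grip":1,"x":0.0001,"y":0,"z":0,"rx":0,"ry":0,"rz":0.117},
    {"grip":1,"x":0.0001,"y":0,"z":0,"rx":0,"ry":0,"rz":0.117},
    {"grip":1,"x":0,"y":0,"z":0,"rx":0,"ry":0,"rz":0},
    {"grip":1,"x":0,"y":0,"z":0,"rx":0,"ry":0,"rz":0},
  ],
)

```text
time_s: 12.2
position: [0.5429, 0.2176, 0.1445]
tool_rot: [[-0.29, 0.957, 0.002], [0.957, 0.29, 0.001], [0.001, 0.003, -1.0]]
ft_force: [1.4, 4.1, 6.0]
grip_width: 0.0288
```

```bash
cat > knob.py <<'E'
from h import *
import sys
s=env.observe();R=s["tool_rot"];print(s["time_s"],s["position"],s["ft_force"].round(1),"yaw",np.degrees(np.arctan2(R[1,1],R[0,1])).round(2),"wz",s["wrist_torque"])
ax=np.array([.543,.2175])
for n in ["scene","top","wrist"]:
    im=grab(n);C=cloud(im);cv2.imwrite(f"pics/{n}{sys.argv[1]}.png",im["color"]);col=im["color"].astype(int)
    r=np.hypot(C[...,0]-ax[0],C[...,1]-ax[1]);a=np.degrees(np.arctan2(C[...,1]-ax[1],C[...,0]-ax[0]))
    m=(r>.0285)&(r<.0375)&(C[...,2]>.063)&(C[...,2]<.073)&(col.max(-1)<110)
    b=a[m]; print(n,m.sum(),np.round(np.percentile(b,[5,25,50,75,95]),1) if len(b) else "")
    m=(C[...,2]>.081)&(C[...,2]<.0895)&(r<.03)
    if m.sum()>20: print(" boss",m.sum(),rect(C[m]))
u,v=[int(t) for t in proj(grab("scene"),[.543,.2175,.08])]
im=cv2.imread(f"pics/scene{sys.argv[1]}.png");cv2.imwrite(f"pics/sc{sys.argv[1]}.png",cv2.resize(im[v-60:v+60,u-60:u+60],None,fx=5,fy=5,interpolation=cv2.INTER_CUBIC))
E
python3 knob.py 8
```

```text
12.2 [0.54292062 0.21756057 0.14448135] [1.4 4.1 6. ] yaw 16.85 wz [ 0.70865176 -0.27281597 -0.00303017]
scene 8 [10.9 14.3 16.5 18.9 22.4]
 boss 95 (array([545. , 218.9]), array([34.5, 36.2]), 17.3)
top 0 
 boss 53 (array([545.5, 203.2]), array([35.7, 16. ]), 2.0)
wrist 8 [25.1 25.8 26.3 26.5 26.5]
 boss 1287 (array([540. , 226.4]), array([34.1, 15.7]), 20.0)
```

View pics/sc8.png

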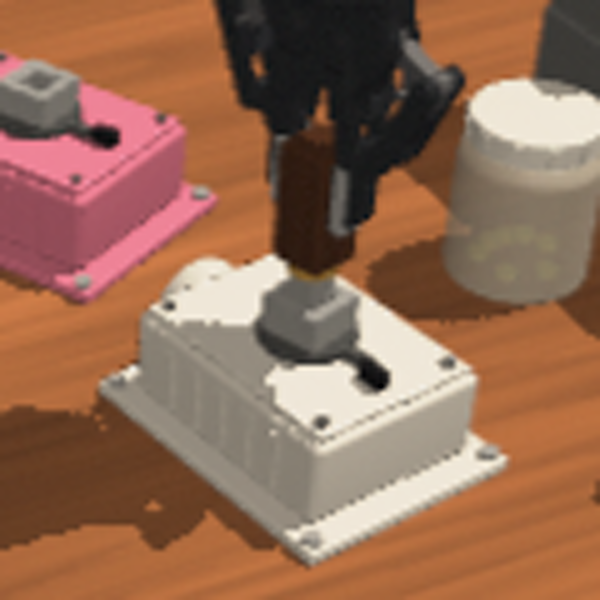

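View pics/wrist8.png

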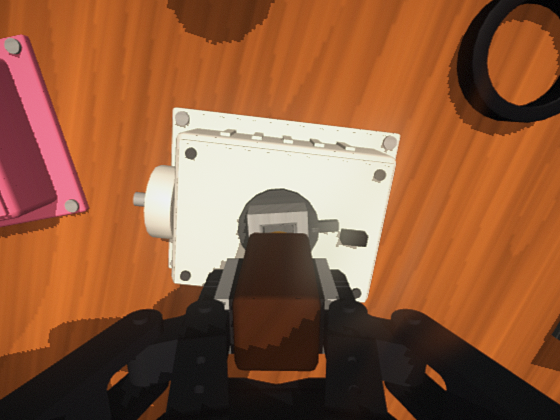

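The knob follows: wrist view has the pointer at (328,226), mark at (353,238), boss yaw about 18–20°. The gearbox is at about 10°, so I turn some 10° more.

play_rows(
  commands=[
    {"grip":1,"x":0.0001,"y":0,"z":0,"rx":0,"ry":0,"rz":0.08},
    {"grip":1,"x":0.0001,"y":0,"z":0,"rx":0,"ry":0,"rz":0.08},
    {"grip":1,"x":0,"y":0,"z":0,"rx":0,"ry":0,"rz":0},
    {"grip":1,"x":0,"y":0,"z":0,"rx":0,"ry":0,"rz":0},
    {"grip":1,"x":0,"y":0,"z":0,"rx":0,"ry":0,"rz":0},
  ],
)

```text
time_s: 13.02
position: [0.543, 0.2177, 0.1445]
tool_rot: [[-0.134, 0.991, 0.003], [0.991, 0.134, 0.001], [0.001, 0.003, -1.0]]
ft_force: [2.3, 4.0, 4.6]
grip_width: 0.0294
```

```bash
python3 knob.py 9
```

```text
13.025 [0.5430001  0.21770723 0.14450434] [2.3 4.  4.6] yaw 7.72 wz [ 0.84387762 -0.47016042  0.02897428]
scene 7 [4.8 6.5 7.1 9.1 9.8]
 boss 106 (array([544.3, 218.3]), array([37.6, 37.9]), 10.2)
top 1 [3.8 3.8 3.8 3.8 3.8]
 boss 51 (array([544.1, 205. ]), array([32.7, 14.2]), 6.7)
wrist 18 [15.9 16.9 17.4 17.7 18.1]
 boss 1282 (array([541.4, 227.2]), array([34.6, 15.5]), 9.4)
```

View pics/wrist9.png

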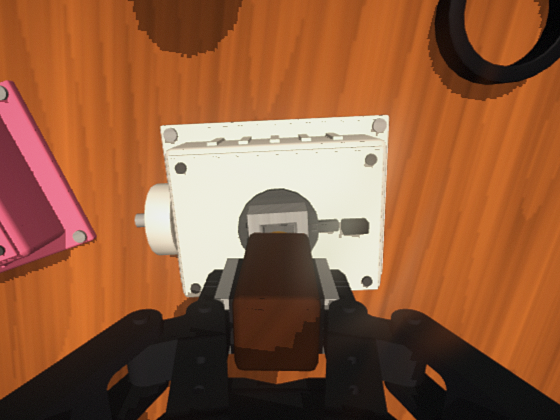

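The pointer at (328,226) now lines up with the mark at (353,227); boss yaw is 9.4–10.2° against 10° for the gearbox. Releasing and retreating upward.

play_rows(
  commands=[
    {"grip":0.25,"x":0,"y":0,"z":0,"rx":0,"ry":0,"rz":0},
    {"grip":0.1,"x":0,"y":0,"z":0,"rx":0,"ry":0,"rz":0},
    {"grip":-0.1,"x":0,"y":0,"z":0,"rx":0,"ry":0,"rz":0},
    {"grip":-0.4,"x":0,"y":0,"z":0,"rx":0,"ry":0,"rz":0},
    {"grip":-0.4,"x":0,"y":0,"z":0,"rx":0,"ry":0,"rz":0},
    {"grip":-0.4,"x":0,"y":0,"z":0,"rx":0,"ry":0,"rz":0},
  ],
)

```text
time_s: 13.98
position: [0.5422, 0.2172, 0.1438]
tool_rot: [[-0.131, 0.991, -0.0], [0.991, 0.131, -0.0], [-0.0, -0.0, -1.0]]
ft_force: [0.3, 0.0, 0.0]
grip_width: 0.0594
```

play_rows(
  commands=[
    {"grip":-0.4,"x":0,"y":0,"z":-0.02,"rx":0,"ry":0,"rz":0},
    {"grip":-0.4,"x":0,"y":0,"z":-0.04,"rx":0,"ry":0,"rz":0},
    {"grip":-0.4,"x":0,"y":0,"z":-0.04,"rx":0,"ry":0,"rz":0},
    {"grip":-0.4,"x":0,"y":0,"z":-0.04,"rx":0,"ry":0,"rz":0},
    {"grip":-0.4,"x":0,"y":0,"z":0,"rx":0,"ry":0,"rz":0},
    {"grip":-0.4,"x":0,"y":0,"z":0,"rx":0,"ry":0,"rz":0},
    {"grip":-0.4,"x":0,"y":0,"z":0,"rx":0,"ry":0,"rz":0},
  ],
)

```text
time_s: 14.85
position: [0.542, 0.2172, 0.2826]
tool_rot: [[-0.131, 0.991, -0.002], [0.991, 0.131, -0.0], [-0.0, -0.002, -1.0]]
ft_force: [0.4, 0.9, -0.6]
grip_width: 0.0601
```

```bash
python3 knob.py 10
python3 - <<'E'
from h import *
im=grab("wrist");C=cloud(im)
for lo,hi in [(.16,.19),(.14,.155),(.11,.13),(.09,.098),(.081,.0895)]:
    m=(abs(C[...,0]-.543)<.03)&(abs(C[...,1]-.2175)<.03)&(C[...,2]>lo)&(C[...,2]<hi);
    if m.sum()>5: print(lo,m.sum(),C[m].mean(0).round(4),rect(C[m]),C[m][:,2].max())
E
```

```text
14.85 [0.54195346 0.21717631 0.28255187] [ 0.4  0.9 -0.6] yaw 7.53 wz [-0.01014325 -0.01110523 -0.017246  ]
scene 11 [-9.3  5.6  8.5  9.8 15.1]
 boss 102 (array([544.1, 218.2]), array([37.4, 35.9]), 13.4)
top 4 [3.6 5.2 6.  7.1 9.5]
 boss 83 (array([542.1, 215.1]), array([33.4, 34. ]), 10.9)
wrist 52 [ 6.9  9.6 12.2 14.8 16.5]
 boss 308 (array([541.6, 228. ]), array([34.2, 14.2]), 8.6)
0.16 1741 [0.543  0.2193 0.1724] (array([543.1, 217.6]), array([30. , 30.2]), 8.6) 0.17566361999286065
0.14 147 [0.541  0.232  0.1477] (array([541. , 231.1]), array([29.3,  2.7]), 8.6) 0.1548955709435761
0.11 144 [0.5405 0.2319 0.1206] (array([541. , 231.1]), array([29.5,  2.8]), 8.9) 0.1299125237646942
0.081 308 [0.5414 0.2309 0.086 ] (array([541.3, 228.3]), array([34. , 12.4]), 11.4) 0.08839013165436133
```

View pics/wrist10.png

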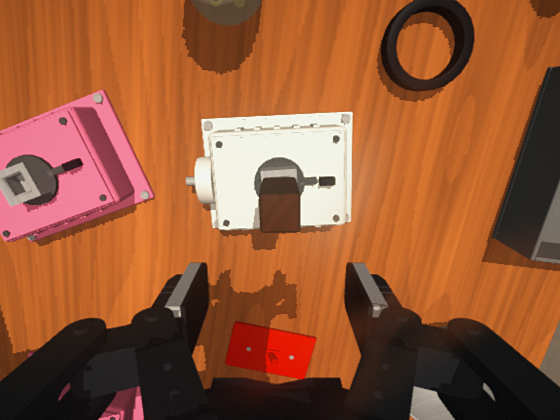

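View pics/scene10.png

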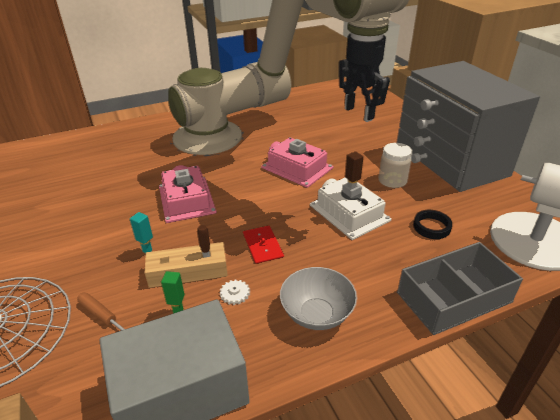

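The driver stands upright in the recess: handle top at z 0.172 (expected 0.172), centred on (0.543, 0.2176). In the wrist view the pointer at (308,181) faces the mark at (327,181), and the other things are where they were. Handing in.

Run:
```python
from rig import order
print(order.close_job())
```

```text
the job is handed in; nothing more can be done
None
```

I took the square-handled wooden driver from the rack and seated it in the white gearbox's knob. I then turned the knob about 54° clockwise onto the mark, let go and withdrew upward. The job was handed in at about 15 s, and no verdict is reported.

**Last checks:**
- **Seating:** the handle top is at z 0.172 m, which is what a fully home tip gives. It is within about 1 mm of the knob axis and upright.
- **Pointer:** it lines up with the mark in the wrist picture. Boss yaw read 8.6 to 13.4° across views, against 9.5 to 10.2° for the mark and gearbox. All of these are inside the 11° tolerance. The 13.4° reading is from the coarse scene camera.
- **Clearance:** the gripper is about 140 mm above where it let go, and the wrist force is near zero. No other thing looks displaced in the scene picture; I did not measure their positions again.

**What went wrong on the way:**
- One move call was refused because its rows lacked some keys.
- One transit move had a sign error and took the empty gripper over a pink gearbox, at a safe height and without contact.

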